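Close up the row of sanding blocks against the end stop

TASK

Three sanding blocks stand in a touching row between the guide rails of a track, short of its end stop. Push the rear block with the closed fingertips so that the whole row slides along as one closed train until the front block is fully home against the end stop and all three are tight together, gently, without ramming the stop, then back off clear. Touch only the rear block; do not lift, pinch or tip any block, do not let the row come apart, and leave the mesh tape roll, the tape measure and the spring clamp around the track where they are.

Things in the scene. Friction and masses are not known exactly. Their poses are not given: they have to be found in the camera images.
- track: Straight track fixed on the table: plywood floor 420 mm long (x) x 154 mm wide (y), its upper face 10 mm above the table, with an aluminium guide rail along each side, 12 mm thick and 26 mm high above that floor, 124 mm apart; open behind the row. Origin at the centre of the underside, on the table; x runs towards the end stop, z up. Place and yaw vary.
- end_stop: Immovable wooden cross-bar with a steel cap between the rails near the track's +x end, 20 mm thick, 50 mm above the track floor (screws on top: 59 mm); its place along the track varies. Origin on the track floor, at the lower middle of the face that looks at the row; x is the track's x. When the row is home the blocks' origins lie at x = -31, -93 and -155 mm in this frame.
- block_front: Block next to the end stop; cork sanding block, a grey box 62 mm (its x, along the track) x 120 mm (its y, across the track) x 48 mm high, about 0.12 kg. Origin at the centre of its underside; x points to the end stop. It starts 50 to 160 mm short of the stop.
- block_middle: Block in the middle of the row; cork sanding block, a grey box 62 mm (its x, along the track) x 120 mm (its y, across the track) x 48 mm high, about 0.12 kg. Origin at the centre of its underside; x points to the end stop.
- block_rear: Block farthest from the end stop; cork sanding block, a grey box 62 mm (its x, along the track) x 120 mm (its y, across the track) x 48 mm high, about 0.12 kg. Origin at the centre of its underside; x points to the end stop. Its exposed face, the one to push, lies 31 mm on the -x side of the origin; the open track behind it is at least 50 mm long. The row of three slides under a push of about 6 N or less.
- roll: Loose roll of blue mesh tape, about 93 mm across and 49 mm high, standing on the table just beyond the +x end of the track (a bystander). Origin at the centre of its underside.
- measure: Loose yellow tape measure 39x80x62 mm beside the track on its +y side (a bystander). Origin at the centre of its underside.
- clamp: Loose black and orange spring clamp 56x129x24 mm lying beside the track on its +y side (a bystander). Origin at the centre of its underside.

How it is judged:
By the outcome, as a careful person would: the job done as asked, in the order asked, and still so for the second after the job is handed in, with the robot touching nothing.
It also fails if it takes over 40 s, if anything falls off the work surface, if the arm or the gripper's body presses on something with over 40 N, if the wrist force passes 120 N, or if a joint passes its speed limit or range.

ROBOT

A 7-joint arm with a two-finger parallel gripper is mounted at the origin on the work surface; the furniture and walls round the work are solid. World frame = base frame: x ahead of the robot, y to its left, z up, the work surface at z = 0. Lengths are in m, angles in rad, forces in N, time in s.
With the tool pointing down it reaches from about 0.425 to 0.925 m from the base axis. Payload 6.8 kg.
Tool frame: the origin (TCP) lies on the front face of the gripper's body, between the roots of the fingers; the fingertips stand 73 mm ahead of it and the grasp point (between the pads) lies 54 mm ahead of it; z points along the fingers, y is the direction in which the jaws open and shut (so a half turn about z gives the same grasp; the last joint's range is limited). The gripper opens to 85 mm and grips with 20 to 120 N. Pads are 22 mm wide; open, the fingers measure 114 mm over their backs; the gripper's body (76 mm by 85 mm) begins 54 mm behind the grasp point. The pads swing forward as they close: fully open they stand 13 mm farther back than shut.
Start: joints at [-1.229, 0.477, 0.022, 1.555, -0.011, 1.109, -0.083], TCP at [0.293, 0.608, 0.304] pointing down, gripper open.
Joint ranges: [-2.96, 2.96], [-0.34, 2.1], [-1.41, 1.46], [0.24, 2.44], [-1.37, 4.51], [0.17, 1.92], [-2.96, 2.96]. Speed limits (rad/s): [2.39, 2.39, 3.14, 3.14, 3.14, 3.14, 3.14].

INTERFACE

Orientations are given as a rotation vector (axis times angle).
In Python, from bench import * gives the robot as it stands.
- The arm moves only by the tool jog_arm, never from a script. Its argument "plan" is a list of rows, each a list of 2 entries, a list of its own where there are three numbers: the shift along the world's x, y, z in cm, then the turn about the world's z in rad. In form: [[[tx, ty, tz], twist], ...]. A call has 1 to 12 rows; each row shifts and turns the commanded pose from where the row before left it; what a row does not reach is not made up. A row lasts 1/10 s, in which the tool goes at most 50 mm and 8.59 degrees, less where a joint would pass 70% of its speed; a pose out of reach is approached as far as the arm can. A call is refused whole if a number of a shift passes 5 or a number of a turn 0.15, either way. A call with a gripper value outside its range is refused whole. "hand" is the finger opening in cm, from 0 to 8.54, set as the call begins (left out, the last holds). The fingers move at their own pace and stop on an object; "grip_force" is the grip in N (left out, the last holds). Time passes only in rows, so rows that do not move let the fingers close. It gives the time, the measured TCP pose, the force and the opening at its end, in the units of the state.
- get_obs(): the state, without advancing time (a new reading comes with each control period).
- grab_frame(name): name is "side" or "top"; returns the picture (480x640x3 uint8, red, green, blue); there is no depth.
- get_calibration(name): a dict with "intrinsics" (3x3 intrinsics, pixels), "xyz" and "orientation" of the camera in the world. Camera axes: x right, y down, z forward; pixel columns grow to the right and rows downward; lengths in m; the calibration is good to about 2 mm. A picture is of the moment at which its call begins. get_calibration takes no time and is no camera call.
- hand_in(): hands the job in, once; it reports no verdict.
The state is a dict: "clock": time; "joints": joint angles; "qvel": joint speeds; "tau": joint torques, N m; "tcp_pos": TCP position; "orientation": TCP orientation; "contact_force": force on the tool from outside, world axes, zero at the start; "moment": the same for the moment, N m; "grip_width": finger opening in m.
Only numpy, scipy, OpenCV 4.12 (cv2) and the standard library are available. Lean on these libraries where they do the work, as an engineer would, in place of code of your own. Each camera call takes 0.05 s, during which the arm holds its last target. There are 200 camera calls.

## Working session

There is one attempt and no reset: what is moved stays moved. The work goes in short steps, Python scripts to look and compute and a tool call to move; the robot and the scene stay as the last step left them, time stands still between calls to the robot, and variables do not carry over. Pictures are saved under pics/ and viewed, about 8 in all and at most 12, crops included, and the job is handed in when it is done.

Besides the shell and the picture viewer there is one more tool, called after "Call:" in YAML: its name, and indented under it one key for each argument. jog_arm: Moves the arm, as the interface text tells. Its arguments: {"type":"object","properties":{"plan":{"type":"array","items":{"type":"array"}},"hand":{"type":"number"},"grip_force":{"type":"number"}},"required":["plan"]}

```bash
mkdir -p pics; python3 - <<'E'
from bench import *
import cv2
for n in("top","side"):
    cv2.imwrite(f"pics/{n}0.png",grab_frame(n)[:,:,::-1]); c=get_calibration(n); print(n,c)
o=get_obs();print(o)
E
```

```text
top {'intrinsics': array([[531.3196441,   0.       , 326.0504404],
       [  0.       , 531.3196441, 239.8767707],
       [  0.       ,   0.       ,   1.       ]]), 'xyz': array([0.45600082, 0.09978197, 0.92807501]), 'orientation': array([-2.15637   ,  2.18770748, -0.10862876])}
side {'intrinsics': array([[511.58470563,   0.        , 322.72667773],
       [  0.        , 511.58470563, 239.42681709],
       [  0.        ,   0.        ,   1.        ]]), 'xyz': array([ 0.17088997, -0.63002467,  0.52784854]), 'orientation': array([-2.067204  ,  0.44872256, -0.28509576])}
{'clock': 0.1, 'joints': array([-1.22907419,  0.47775092,  0.02239756,  1.55630617, -0.01152092,
        1.10931099, -0.08310918]), 'qvel': array([ 4.40852124e-04, -2.81296930e-03,  1.37657360e-04, -2.71903973e-03,
       -7.64265314e-04, -2.34418938e-03, -7.70555085e-05]), 'tau': array([ 4.11111701e-03, -5.97756958e+01,  1.61319271e+00, -2.81953830e+01,
        1.27567790e-02,  4.99005691e-03, -1.49694836e-05]), 'tcp_pos': array([0.293347  , 0.60748557, 0.30302105]), 'orientation': array([-7.00654283e-01, -3.06221450e+00,  2.55801907e-03]), 'contact_force': array([-0.61244852,  0.83393478, -0.75491277]), 'moment': array([0.02765131, 0.00290815, 0.03349516]), 'grip_width': 0.0856933114393824}
```

View pics/top0.png

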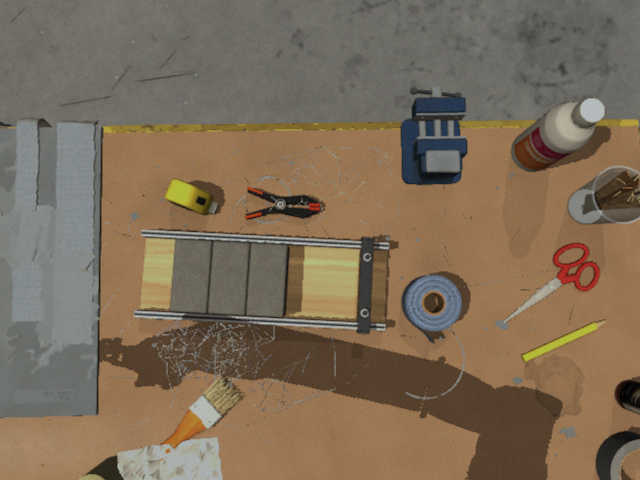

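View pics/side0.png

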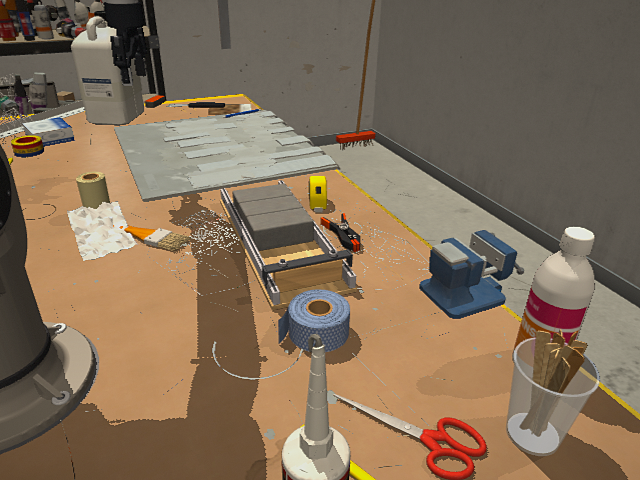

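The top view shows the row of grey blocks spanning about columns 172–288 and rows 238–320. The end stop is at about column 360, the rails run along rows 235 and 322, and image right is about world −y. The side view agrees, with the bystanders clear of the open rear end.

```bash
cat > h.py <<'E'
import numpy as np, cv2
from scipy.spatial.transform import Rotation as R
from bench import *
def ray(n,uv,z):
    c=get_calibration(n); d=np.c_[np.atleast_2d(uv),np.ones(len(np.atleast_2d(uv)))]@np.linalg.inv(c["intrinsics"]).T
    d=R.from_rotvec(c["orientation"]).apply(d); p=c["xyz"]; return p+d*((z-p[2])/d[:,2])[:,None]
def proj(n,P):
    c=get_calibration(n); q=R.from_rotvec(c["orientation"]).inv().apply(np.atleast_2d(P)-c["xyz"])@c["intrinsics"].T
    return q[:,:2]/q[:,2:]
def row(im):   # top picture (rgb): min-area box of the grey block tops, pixels
    h=cv2.cvtColor(im,cv2.COLOR_RGB2HSV); m=((h[...,1]<60)&(h[...,2]>50)&(h[...,2]<140)).astype(np.uint8)
    w=np.zeros_like(m); w[238:320,150:365]=1
    m=cv2.morphologyEx(m*w,cv2.MORPH_CLOSE,np.ones((3,3))); m=cv2.morphologyEx(m,cv2.MORPH_OPEN,np.ones((9,9)))
    cs,_=cv2.findContours(m,cv2.RETR_EXTERNAL,cv2.CHAIN_APPROX_NONE); c=max(cs,key=cv2.contourArea)
    return m,cv2.boxPoints(cv2.minAreaRect(c))
E
python3 - <<'E'
from h import *
im=cv2.imread("pics/top0.png")[:,:,::-1].copy()
m,b=row(im); print(b.round(1)); P=ray("top",b,.058); print(P.round(4))
print([np.linalg.norm(P[i]-P[i-1]).round(4) for i in range(4)])
v=cv2.resize(im[210:350,120:410],None,fx=2.7,fy=2.7,interpolation=cv2.INTER_CUBIC)
cv2.polylines(v,[((b-[120,210])*2.7).astype(int)],1,(255,0,0),1)
cv2.imwrite("pics/c1.png",v[:,:,::-1])
E
```

```text
[[170. 319.]
 [170. 238.]
 [287. 238.]
 [287. 319.]]
[[0.4163 0.3523 0.058 ]
 [0.5483 0.3541 0.058 ]
 [0.5455 0.1617 0.058 ]
 [0.4135 0.1626 0.058 ]]
[np.float64(0.1897), np.float64(0.132), np.float64(0.1925), np.float64(0.132)]
```

View pics/c1.png

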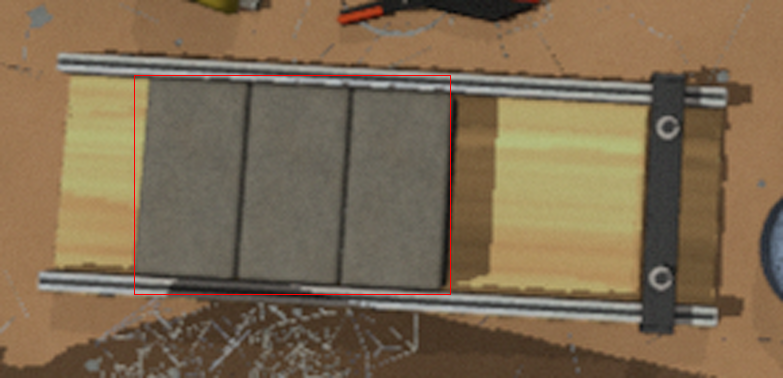

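The crop shows three touching blocks with clear corners at about (149,80), (450,92), (443,290) and (136,276). The stop's edge runs from about (653,80) to (642,330). My box merged some rail pixels and ignored the slight yaw, so I'll measure again inside the rails.

```bash
cat >> h.py <<'E'
def row(im):   # sides of the dark-grey tops: rear/front edge columns along rows, fitted as lines; stop edge too
    h=cv2.cvtColor(im,cv2.COLOR_RGB2HSV).astype(int); grey=(h[...,1]<60)&(h[...,2]>60)&(h[...,2]<130)
    r=np.arange(250,308); out=[]
    for y in r:
        k=cv2.morphologyEx(grey[y:y+1,155:358].astype(np.uint8),cv2.MORPH_CLOSE,np.ones((1,7)))[0]
        k=cv2.morphologyEx(k,cv2.MORPH_OPEN,np.ones((1,15)))
        i=np.flatnonzero(k); out.append((i[0]+155-.5,i[-1]+155+.5) if len(i) else (np.nan,)*2)
    return r,np.array(out)
E
python3 - <<'E'
from h import *
im=cv2.imread("pics/top0.png")[:,:,::-1].copy()
r,o=row(im)
for j in(0,1):
    f=np.polyfit(r,o[:,j],1); print(j,f,np.std(o[:,j]-np.polyval(f,r)).round(2)); print(ray("top",[[np.polyval(f,y),y] for y in(250,280,307)],.058).round(4))
u=lambda a:np.array(a)/2.7+[120,210]
c=ray("top",u([(149,80),(450,92),(443,290),(136,276)]),.058);print("corners",c.round(4),[np.linalg.norm(c[i]-c[i-1]).round(4) for i in range(4)])
s=ray("top",u([(653,80),(642,330)]),.060);print("stop",s.round(4))
rl=ray("top",u([(58,63),(726,97),(40,281),(718,317)]),.036);print("rails",rl.round(4), np.linalg.norm(rl[1]-rl[0]),np.linalg.norm(rl[2]-rl[0]))
for a,b in((0,1),(2,3)): d=rl[b]-rl[a];print("yaw",np.arctan2(d[1],d[0]))
E
```

```text
0 [-7.94241595e-02  1.94240318e+02] 0.3
[[0.5284 0.3467 0.058 ]
 [0.4793 0.3499 0.058 ]
 [0.4356 0.3528 0.058 ]]
1 [-5.61383002e-02  3.00531068e+02] 0.28
[[0.5257 0.1626 0.058 ]
 [0.4766 0.1657 0.058 ]
 [0.4329 0.1685 0.058 ]]
corners [[0.5455 0.3456 0.058 ]
 [0.5355 0.1623 0.058 ]
 [0.4161 0.1674 0.058 ]
 [0.4272 0.3518 0.058 ]] [np.float64(0.1185), np.float64(0.1836), np.float64(0.1195), np.float64(0.1848)]
stop [[0.5409 0.0387 0.06  ]
 [0.3908 0.0484 0.06  ]]
rails [[ 5.592e-01  4.088e-01  3.600e-02]
 [ 5.319e-01 -8.400e-03  3.600e-02]
 [ 4.242e-01  4.173e-01  3.600e-02]
 [ 3.962e-01  1.000e-04  3.600e-02]] 0.41807447113276097 0.13527829359567609
yaw -1.6362406940322358
yaw -1.6378458996202594
```

Sizes check out: the row is 185 mm long, the tops 119 mm wide, and the rail spacing and length are right. Track yaw is −1.637 rad. The rear face is at about (0.486, 0.3495), the stop face at about (0.466, 0.0436), and the gap is about 121 mm. Next I move in over the open rear of the track with the fingers closed.

Call:
jog_arm:
  plan:
    - [[2.45,-2.65,0],-0.148]
    - [[2.45,-2.65,0],-0.148]
    - [[2.45,-2.65,0],-0.148]
    - [[2.45,-2.65,0],-0.148]
    - [[2.45,-2.65,0],-0.148]
    - [[2.45,-2.65,0],-0.148]
    - [[2.45,-2.65,0],-0.148]
    - [[2.45,-2.65,0],-0.148]
    - [[0,0,-4],0]
    - [[0,0,-4],0]
    - [[0,0,-4],0]
    - [[0,0,0],0]
  hand: 0
  grip_force: 20

```text
clock: 1.3
tcp_pos: [0.4864, 0.3937, 0.1783]
orientation: [2.29, 2.151, -0.017]
contact_force: [-1.1, 0.0, -0.4]
grip_width: 0.0002
```

```bash
python3 - <<'E'
from h import *
o=get_obs(); print(o["clock"],o["tcp_pos"],o["contact_force"],o["grip_width"]); print(R.from_rotvec(o["orientation"]).as_matrix().round(3))
im=grab_frame("top"); im2=grab_frame("side")
cv2.imwrite("pics/v2.png",np.hstack([im[150:400,100:450],im2[100:350,150:500]])[:,:,::-1])
E
```

```text
1.3 [0.48638921 0.39371427 0.17832093] [-1.14720316  0.00855688 -0.35734955] 0.00024273797268476545
[[ 0.063  0.998 -0.008]
 [ 0.998 -0.063 -0.008]
 [-0.008 -0.007 -1.   ]]
```

View pics/v2.png

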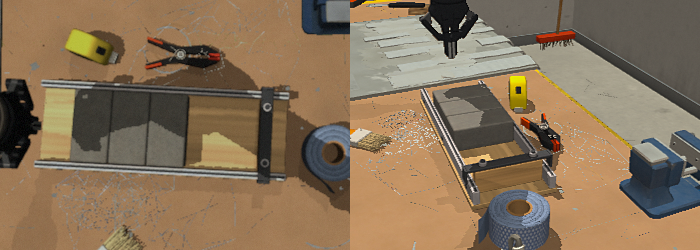

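The gripper is behind the track's rear end (top crop about (20,120)), fingers shut, on the centreline and well clear. Next I descend.

Call:
jog_arm:
  plan:
    - [[0.3,0,-3],0]
    - [[0,0,-3],0]
    - [[0,0,-1.5],0]
    - [[0,0,-1],0]
    - [[0,0,0],0]
    - [[0,0,0],0]

```text
clock: 2.0
tcp_pos: [0.4932, 0.3964, 0.1003]
orientation: [2.29, 2.15, 0.003]
contact_force: [-0.5, 0.1, 0.2]
grip_width: -0.0004
```

```bash
python3 - <<'E'
from h import *
o=get_obs(); print(o["clock"],o["tcp_pos"],o["contact_force"])
im=grab_frame("side"); c=proj("side",[o["tcp_pos"]-[0,0,.073]])[0]; print(c)
v=cv2.resize(im[90:240,180:380],None,fx=4,fy=4,interpolation=cv2.INTER_CUBIC)
cv2.circle(v,tuple(((c-[180,90])*4).astype(int)),4,(255,0,0),1)
cv2.imwrite("pics/v3.png",v[:,:,::-1])
E
```

```text
2.0 [0.49321343 0.3964344  0.10030063] [-0.54835036  0.05614021  0.22196235]
[254.88735484 190.59429464]
```

View pics/v3.png

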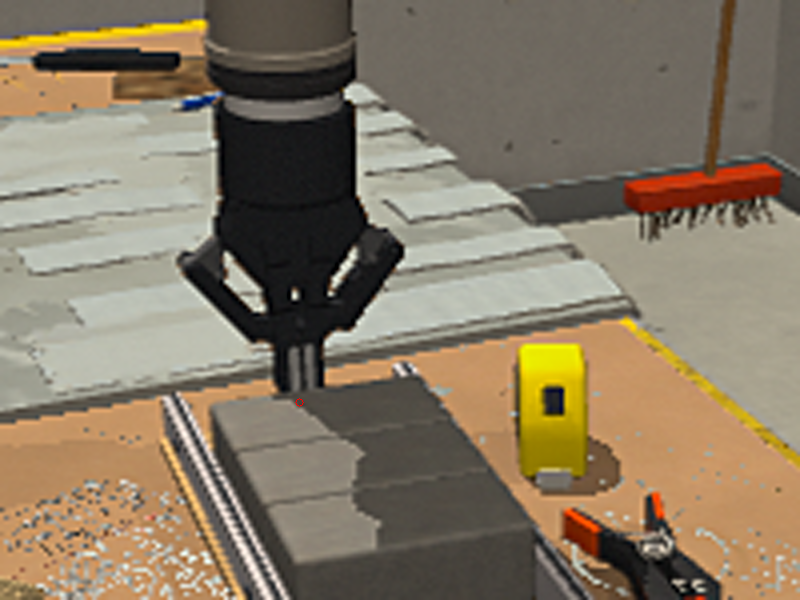

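The fingers are down behind the rear face (crop about (298,385)) and clear of the rails. I correct x and height, then approach slowly until contact.

Call:
jog_arm:
  plan:
    - [[-0.35,0,-0.3],0]
    - [[0,0,-0.3],0]
    - [[-0.1,-1.2,0],0]
    - [[-0.07,-1.0,0],0]
    - [[0,-0.3,0],0]
    - [[-0.02,-0.3,0],0]
    - [[-0.02,-0.2,0],0]
    - [[-0.02,-0.2,0],0]
    - [[-0.01,-0.2,0],0]
    - [[-0.01,-0.2,0],0]
    - [[-0.01,-0.2,0],0]

```text
clock: 3.15
tcp_pos: [0.4863, 0.3585, 0.093]
orientation: [-2.289, -2.151, -0.001]
contact_force: [-1.0, 2.1, -1.2]
grip_width: -0.0004
```

Call:
jog_arm:
  plan:
    - [[-0.01,-0.2,0],0]
    - [[-0.02,-0.25,0],0]
    - [[-0.02,-0.3,0],0]
    - [[-0.02,-0.3,0],0]
    - [[-0.02,-0.3,0],0]
    - [[-0.02,-0.3,0],0]
    - [[-0.02,-0.3,0],0]
    - [[-0.02,-0.3,0],0]
    - [[-0.02,-0.3,0],0]
    - [[-0.02,-0.3,0],0]
    - [[-0.02,-0.3,0],0]
    - [[-0.02,-0.3,0],0]

```text
clock: 4.35
tcp_pos: [0.4841, 0.3231, 0.0929]
orientation: [2.29, 2.15, 0.0]
contact_force: [0.6, 1.9, -0.8]
grip_width: -0.0005
```

Call:
jog_arm:
  plan:
    - [[-0.02,-0.3,0],0]
    - [[-0.02,-0.3,0],0]
    - [[-0.02,-0.3,0],0]
    - [[-0.02,-0.3,0],0]
    - [[-0.02,-0.3,0],0]
    - [[-0.02,-0.3,0],0]
    - [[-0.02,-0.3,0],0]
    - [[-0.02,-0.3,0],0]
    - [[-0.02,-0.3,0],0]
    - [[-0.02,-0.3,0],0]
    - [[-0.01,-0.2,0],0]
    - [[-0.01,-0.15,0],0]

```text
clock: 5.55
tcp_pos: [0.4819, 0.2896, 0.0929]
orientation: [-2.291, -2.15, 0.0]
contact_force: [0.9, 2.0, -0.6]
grip_width: 0.0002
```

```bash
python3 - <<'E'
from h import *
o=get_obs(); print(o["clock"],o["tcp_pos"],o["contact_force"])
im=grab_frame("top"); s=grab_frame("side")
a=cv2.resize(im[215:345,150:400],(800,416),interpolation=cv2.INTER_CUBIC)
cv2.imwrite("pics/v4.png",a[:,:,::-1])
E
```

```text
5.55 [0.48185979 0.28962277 0.09287587] [ 0.90933886  2.01290704 -0.62184162]
```

View pics/v4.png

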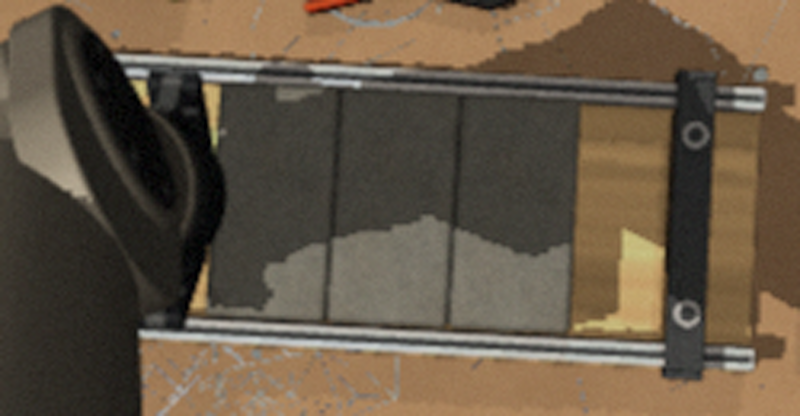

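The row is still closed, square and moving along the rails. Its front edge is at about column 575 and the stop edge at about 671 in the crop (3.2 px scale), which leaves about 49 mm. I push on and slow down near the end.

Call:
jog_arm:
  plan:
    - [[-0.01,-0.2,0],0]
    - [[-0.02,-0.3,0],0]
    - [[-0.02,-0.3,0],0]
    - [[-0.02,-0.3,0],0]
    - [[-0.02,-0.3,0],0]
    - [[-0.02,-0.3,0],0]
    - [[-0.02,-0.3,0],0]
    - [[-0.02,-0.3,0],0]
    - [[-0.02,-0.3,0],0]
    - [[-0.02,-0.3,0],0]
    - [[-0.02,-0.3,0],0]
    - [[-0.02,-0.3,0],0]

```text
clock: 6.85
tcp_pos: [0.4796, 0.2546, 0.0929]
orientation: [2.29, 2.15, 0.0]
contact_force: [-0.2, 1.9, -0.5]
grip_width: -0.0004
```

Call:
jog_arm:
  plan:
    - [[-0.01,-0.2,0],0]
    - [[-0.01,-0.2,0],0]
    - [[-0.01,-0.2,0],0]
    - [[-0.01,-0.1,0],0]
    - [[0,-0.1,0],0]
    - [[-0.01,-0.1,0],0]
    - [[0,-0.1,0],0]

```text
clock: 7.55
tcp_pos: [0.479, 0.2449, 0.0929]
orientation: [-2.29, -2.151, 0.0]
contact_force: [0.6, 1.9, -0.2]
grip_width: 0.0001
```

Contact with the stop should come about 5 mm further on, so I creep from here.

Call:
jog_arm:
  plan:
    - [[0,-0.1,0],0]
    - [[-0.01,-0.1,0],0]
    - [[0,-0.1,0],0]
    - [[0,-0.05,0],0]
    - [[0,-0.05,0],0]

```text
clock: 8.05
tcp_pos: [0.4791, 0.2412, 0.093]
orientation: [-2.29, -2.15, -0.001]
contact_force: [0.3, 3.8, -1.6]
grip_width: -0.0
```

Call:
jog_arm:
  plan:
    - [[0,-0.05,0],0]
    - [[-0.01,-0.05,0],0]

```text
clock: 8.25
tcp_pos: [0.4794, 0.241, 0.0931]
orientation: [-2.29, -2.151, -0.004]
contact_force: [2.5, 6.7, -1.3]
grip_width: -0.0001
```

Call:
jog_arm:
  plan:
    - [[0,-0.05,0],0]
    - [[0,-0.05,0],0]

```text
clock: 8.45
tcp_pos: [0.4796, 0.2409, 0.0933]
orientation: [-2.289, -2.151, -0.006]
contact_force: [1.8, 8.6, -3.4]
grip_width: 0.0003
```

The force rises from 1.9 to 8.6 N while the TCP stalls at y = 0.241, so the row is at the stop. I back off gently and look.

Call:
jog_arm:
  plan:
    - [[0,0.1,0],0]
    - [[0.01,0.1,0],0]
    - [[0.01,0.2,0],0]
    - [[0.03,0.5,0],0]
    - [[0.07,1,0],0]
    - [[0.13,2,0],0]
    - [[0.2,3,0],0]
    - [[0.2,3,0],0]
    - [[0.2,3,1],0]
    - [[0,3,3],0]
    - [[0,3,3],0]
    - [[0,3,3],0]

```text
clock: 9.65
tcp_pos: [0.4862, 0.461, 0.1939]
orientation: [-2.288, -2.152, 0.0]
contact_force: [1.8, 0.2, 0.9]
grip_width: 0.0002
```

Call:
jog_arm:
  plan:
    - [[0,4,3],0]
    - [[0,4,2],0]
    - [[0,0,0],0]
    - [[0,0,0],0]

```text
clock: 10.05
tcp_pos: [0.4857, 0.5406, 0.2428]
orientation: [-2.286, -2.154, -0.001]
contact_force: [0.1, -0.1, 0.1]
grip_width: 0.0001
```

```bash
python3 - <<'E'
from h import *
o=get_obs(); print(o["clock"],o["tcp_pos"],o["contact_force"])
im=grab_frame("top"); s=grab_frame("side")
cv2.imwrite("pics/s5.png",s[:,:,::-1]);cv2.imwrite("pics/t5.png",im[:,:,::-1])
a=cv2.resize(im[170:345,150:475],(800,431),interpolation=cv2.INTER_CUBIC)
cv2.imwrite("pics/v5.png",a[:,:,::-1])
b=cv2.resize(s[160:360,200:400],(600,600),interpolation=cv2.INTER_CUBIC)
cv2.imwrite("pics/v6.png",b[:,:,::-1])
E
```

```text
10.05 [0.48571422 0.54055252 0.24284354] [ 0.1260105  -0.11741098  0.09816316]
```

View pics/v5.png

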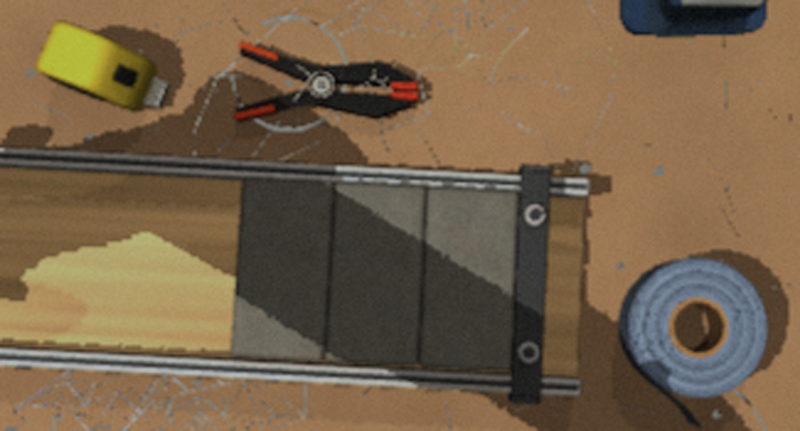

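View pics/v6.png

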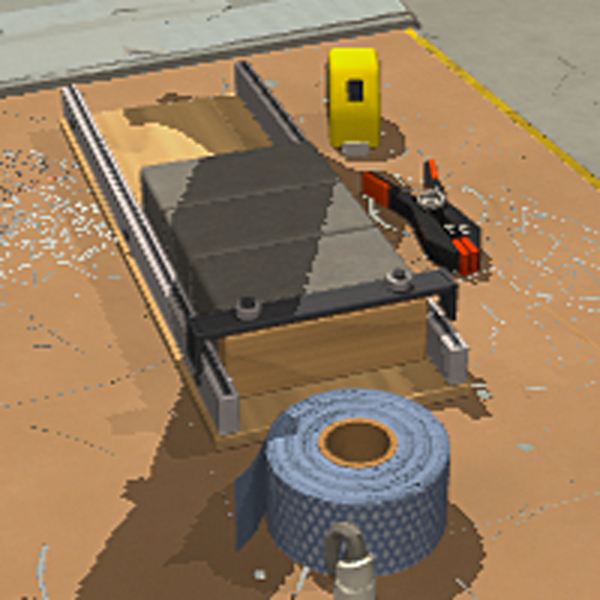

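In both views the row is flat against the stop with no floor visible at the bar. The block edges are evenly spaced (about 91–92 px, columns 243/334/426/518), and the roll, measure and clamp look undisturbed. One numeric check, then I hand in.

```bash
python3 - <<'E'
from h import *
u=lambda a:np.array(a)/(800/325)+[150,170]
e=ray("top",u([(237.5,265),(330,267),(422,269)]),.058); s=ray("top",u([(516,165),(512,400)]),.060)
d=np.array([np.cos(-1.637),np.sin(-1.637),0]); x=e@d; print("rear, seam, seam from stop mm",((s.mean(0)@d)-x)*1000)
a=cv2.imread("pics/top0.png").astype(int);b=cv2.imread("pics/t5.png").astype(int)
def cen(i,f):
    h=cv2.cvtColor(i.astype(np.uint8),cv2.COLOR_BGR2HSV); m=f(h); v=np.zeros_like(m); v[170:222,160:330]=1; w=np.zeros_like(m); w[265:340,400:465]=1
    return m,v,w
for nm,lo,hi,k in(("measure",(22,150,100),(32,255,255),1),("clamp red",(0,190,120),(8,255,255),1),("roll",(100,60,60),(120,255,255),2)):
    r=[]
    for i in(a,b):
        M=cen(i,lambda h:cv2.inRange(h,lo,hi)); q=M[0]*(M[k]>0); r.append(np.argwhere(q).mean(0).round(2))
    print(nm,r)
hand_in()
E
```

```text
rear, seam, seam from stop mm [183.66887903 122.2856372   61.24113498]
measure [array([194.23, 184.46]), array([194.32, 184.52])]
clamp red [array([204.5 , 280.21]), array([201.31, 288.08])]
roll [array([302.86, 433.  ]), array([303.1 , 432.28])]
the job is handed in; nothing more can be done
```

I pushed the three blocks home against the end stop as one closed train with the closed fingertips, touching only the rear block. I then backed the arm off clear and handed in at about 10 s on the robot clock.

**Pushing force:** About 2 N while sliding. At the stop it rose to 8.6 N while the tool stalled, so I stopped there.

**Final position:** Measured from the stop, the rear face and the two seams are at 184, 122 and 61 mm. The expected values are 186, 124 and 62 mm, which is agreement within camera accuracy. No gap shows at the stop in either view, and the blocks are evenly spaced.

**Bystanders:** The tape measure and the roll's colour centroids moved less than 1 px. The clamp's red centroid disagreed by about 8 px. I put that down to the arm's shadow on the colour mask: the clamp's tips sit at about the same pixels, read by eye to 2–4 px, in the first and last pictures. I did not re-measure the clamp before handing in.

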